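Put the delivered cartons away in their stock bins

TASK

Take the stack of four delivered cartons apart from the top and put each one away in the shelf bin whose label has its own colour, lying flat on the floor of the bin in the clear (front) compartment. Keep every carton the right way up all the time, and leave the hand scanner and the roll of tape where they are.

Things in the scene. Friction and masses are not known exactly. Their poses are not given: they have to be found in the camera images.
- red_pack (a point): centre (half-way up) of the loose closed red cardboard carton, 140 long (its x) by 60 wide (its y) by 44 high (its z, up), 0.3 to 0.6 kg, with a white label. It lies at the bottom of the stack, straight on the bench; the blue and yellow cartons stand end to end on it, 18 mm apart, and the green one on one of those two. All start square to one another.
- blue_pack (a point): centre (half-way up) of the loose closed blue cardboard carton, 58 long (its x) by 50 wide (its y) by 44 high (its z, up), 0.15 to 0.3 kg, with a white label. It stands on one end of the red carton, the yellow one (same size) on the other; the green carton may be on top of it. All start square to one another.
- yellow_pack (a point): centre (half-way up) of the loose closed yellow cardboard carton, 58 long (its x) by 50 wide (its y) by 44 high (its z, up), 0.15 to 0.3 kg, with a white label. It stands on one end of the red carton, the blue one (same size) on the other; the green carton may be on top of it. All start square to one another.
- green_pack (a point): centre (half-way up) of the loose closed green cardboard carton, 40 long (its x) by 34 wide (its y) by 44 high (its z, up), 0.08 to 0.15 kg, with a white label. The smallest, on top of the stack: it stands on the blue or on the yellow carton. All start square to one another.
- bay_red (a point): centre of the clear compartment (the whole bin) of the fixed grey shelf bin with the tilted red label on its front (and one on its back); on top of the bin floor. x: to the back of the bin, y across, z up. Inside 166 long (x), 112 wide (y); walls 3 thick, 55 above this floor, front wall 31. Bins (172 x 118) stand in one row, in any order, on a 20 high board.
- bay_blue (a point): centre of the clear compartment (the front one; behind its 50 high divider is fixed brown stock) of the fixed grey shelf bin with the tilted blue label on its front (and one on its back); on top of the bin floor. x: to the back of the bin, y across, z up. Inside 88 long (x), 112 wide (y); walls 3 thick, 55 above this floor, front wall 31. Bins (172 x 118) stand in one row, in any order, on a 20 high board.
- bay_yellow (a point): centre of the clear compartment (the front one; behind its 50 high divider is fixed brown stock) of the fixed grey shelf bin with the tilted yellow label on its front (and one on its back); on top of the bin floor. x: to the back of the bin, y across, z up. Inside 88 long (x), 112 wide (y); walls 3 thick, 55 above this floor, front wall 31. Bins (172 x 118) stand in one row, in any order, on a 20 high board.
- bay_green (a point): centre of the clear compartment (the front one; behind its 50 high divider is fixed brown stock) of the fixed grey shelf bin with the tilted green label on its front (and one on its back); on top of the bin floor. x: to the back of the bin, y across, z up. Inside 70 long (x), 112 wide (y); walls 3 thick, 55 above this floor, front wall 31. Bins (172 x 118) stand in one row, in any order, on a 20 high board.
- code_scanner (a point): middle of a loose black and orange hand barcode scanner lying on the bench beside the work, about 165 by 70 by 43 high; a bystander. This point is 20 above the bench.
- tape_roll (a point): centre of a loose brown roll of packing tape lying flat on the bench beside the work, 96 across, 50 high; a bystander. This point is 25 above the bench.
Things that resemble listed ones, but are neither listed nor needed, are in the scene too. Of the things like the part that bears red_pack, leave any that is purple; of the rest the smaller one is meant.

How it is judged:
By the outcome, as a careful person would: the job done as asked, in the order asked, and still so for the second after the job is handed in, with the robot touching nothing.
It also fails if it takes over 106 s, if anything falls off the work surface, if the arm or the gripper's body presses on something with over 40 N, if the wrist force passes 120 N, or if a joint passes its speed limit or range.

ROBOT

A 7-joint arm with a two-finger parallel gripper is mounted at the origin on the work surface. World frame = base frame: x ahead of the robot, y to its left, z up, the work surface at z = 0. Lengths are in m, angles in rad, forces in N, time in s.
With the tool pointing down it reaches from about 0.425 to 1.025 m from the base axis. Payload 9.4 kg.
Tool frame: the origin (TCP) lies at the centre of the arm's flange, where the gripper is bolted on; the fingertips stand 186 mm ahead of it and the grasp point (between the pads) lies 167 mm ahead of it; z points along the fingers, y is the line along which they close (so a half turn about z gives the same grasp; the last joint's range is limited). The gripper opens to 93 mm and grips with 3 to 60 N. Pads are 15 mm wide; open, the fingers measure 128 mm over their backs; the gripper's body (75 mm by 188 mm) begins 65 mm behind the grasp point.
Start: joints at [-1.368, 0.599, -0.003, 1.599, 0.002, 0.943, -0.08], TCP at [0.2, 0.697, 0.405] pointing down, gripper open.
Joint ranges: [-2.57, 2.57], [-0.35, 1.97], [-1.29, 1.29], [0.11, 2.56], [-1.05, 4.19], [0.11, 1.86], [-2.63, 2.63]. Speed limits (rad/s): [2.22, 2.22, 3.01, 3.01, 3.14, 3.14, 3.14].

INTERFACE

Orientations are given as a unit quaternion [w, x, y, z].
In Python, from cell import get_state, grab_frame, camera_info, finish_job, trace gives the robot as it stands.
- The arm moves only by the tool step_arm, never from a script. Its argument "targets" is a list of rows, each a list of 3 entries, a list of its own where there are three numbers: the shift along the tool's x, y, z normalised to -1 to 1, where 1 is 0.4 m, then the turn, a rotation vector about the tool's x, y, z normalised to -1 to 1, where 1 is 30 degrees, then the closure, from 0 (fully open) to 1 (shut). A call has 1 to 20 rows; each row is the pose to reach, as a shift and turn from the pose commanded when the call began, along the tool's axes at that moment; what a row does not reach only later rows make up. A row lasts 1/10 s, in which the tool goes at most 50 mm and 8.59 degrees, less where a joint would pass 70% of its speed; a pose out of reach is approached as far as the arm can. A call with a number of a shift or a turn outside -1 to 1 is refused whole. A call with a gripper value outside its range is refused whole. The fingers move at their own pace and stop on an object; "newtons" is the grip in N (left out, the last holds). Time passes only in rows, so rows that repeat a pose let the fingers close. It gives the time, the measured TCP pose, the force, the opening and the grip force at its end, in the units of the state.
- get_state(): the state, without advancing time (a new reading comes with each control period).
- grab_frame(name): name is "side" or "top"; returns the picture (400x640x3 uint8, blue, green, red); there is no depth.
- camera_info(name): a dict with "K" (3x3 intrinsics, pixels), "dist_coeffs" ([k1, k2, p1, p2, k3] as OpenCV has them; the pictures are not rectified), "R" (3x3) and "t" (3): a world point X has camera coordinates R X + t. Camera axes: x right, y down, z forward; pixel columns grow to the right and rows downward; lengths in m; the calibration is good to about 2 mm. A picture is of the moment at which its call begins. camera_info takes no time and is no camera call.
- finish_job(): hands the job in; it is judged then, once.
Trained networks look in the newest picture that a camera, given by its name, has taken for a name from the list of things; names that differ only in an ending like _2 or _b are one class to them, and where a whole thing is asked for, a point or a joint stands for the part that bears it (a point fixed in the world has none). Each returns a list of dicts, best first, with "confidence" (0 to 1); they miss things now and then, are a little off and sometimes report something else, mostly with a low value. They report only what shows in the picture. A call takes as long as a camera call. They do not tell look-alikes from the thing itself.
- trace(camera, thing): "mask" (400x640 bool, what is visible of it) and "extent" ([left, top, width, height] in pixels, round what is visible of it).
The state is a dict: "t": time; "joint_pos": joint angles; "qd": joint speeds; "effort": joint torques, N m; "ee_pos": TCP position; "orientation": TCP orientation; "force": force on the tool from outside, world axes, zero at the start; "torque": the same for the moment, N m; "grip_width": finger opening in m; "grip_force": force on a finger pad.
Only numpy, scipy, OpenCV 4.12 (cv2) and the standard library are available. Lean on these libraries where they do the work, as an engineer would, in place of code of your own. Each camera call takes 0.05 s, during which the arm holds its last target. There are 200 camera calls.

## Working session

There is one attempt and no reset: what is moved stays moved. The work goes in short steps, Python scripts to look and compute and a tool call to move; the robot and the scene stay as the last step left them, time stands still between calls to the robot, and variables do not carry over. Pictures are saved under pics/ and viewed, at most 14 in all, crops included, and the job is handed in when it is done.

Besides the shell and the picture viewer there is one more tool, called as a command line: name --argument value ..., lists and objects as JSON in quotes. step_arm: Moves the arm, as the interface text tells. Scaled input: -1 to 1 covers 0.4 m each way for a shift and 30 degrees each way for a turn. Its arguments: {"type":"object","properties":{"targets":{"type":"array","items":{"type":"array"}},"newtons":{"type":"number"}},"required":["targets"]}

```bash
ls; mkdir -p pics; python3 - <<'E'
from cell import *
import cv2,numpy as np
s=get_state();print({k:np.round(v,3).tolist() for k,v in s.items()})
for c in("side","top"):
    cv2.imwrite(f"pics/{c}0.png",grab_frame(c)); i=camera_info(c)
    print(c,np.round(i["K"],1).tolist(),np.round(i["dist_coeffs"],4),np.round(i["R"],3).tolist(),np.round(i["t"],3), "cam at",np.round(-np.array(i["R"]).T@np.array(i["t"]),3))
E
```

```text
pics
{'t': 0.0, 'joint_pos': [-1.368, 0.6, -0.002, 1.6, 0.002, 0.943, -0.08], 'qd': [0.002, 0.001, -0.002, 0.0, 0.001, -0.0, 0.001], 'effort': [0.0, -76.505, 1.498, -25.234, -0.052, 0.017, 0.0], 'ee_pos': [0.2, 0.697, 0.404], 'orientation': [-0.0, 0.139, 0.99, -0.001], 'force': [-0.367, -0.123, 0.956], 'torque': [-0.024, 0.012, -0.002], 'grip_force': 0.0, 'grip_width': 0.093}
side [[439.6, 0.0, 317.1], [0.0, 439.6, 190.1], [0.0, 0.0, 1.0]] [-0.1016  0.      0.      0.      0.    ] [[0.911, -0.412, 0.009], [-0.231, -0.529, -0.817], [0.341, 0.742, -0.577]] [-0.467  0.212  0.985] cam at [ 0.139 -0.811  0.746]
top [[478.1, 0.0, 320.9], [0.0, 478.1, 193.0], [0.0, 0.0, 1.0]] [-0.073  0.     0.     0.     0.   ] [[-0.015, -1.0, 0.022], [-0.985, 0.011, -0.169], [0.169, -0.024, -0.985]] [-0.002  0.494  1.182] cam at [0.286 0.021 1.248]
```

View pics/side0.png

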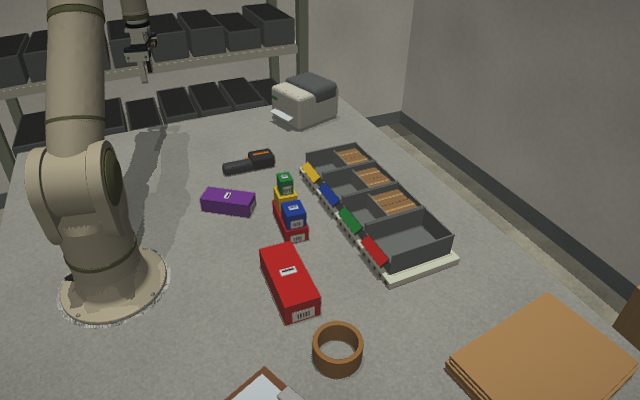

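View pics/top0.png

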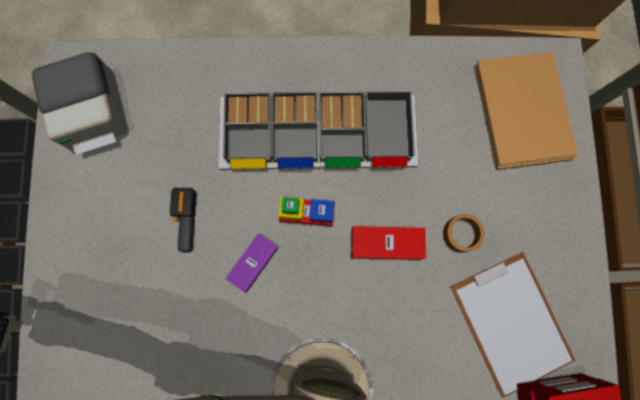

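The side view shows the stack at about (288,205): green on yellow, blue at the near end, red underneath. The bins run yellow, blue, green, red, from (330,165) to (415,240). The top view has the stack at (308,211) and the bin row from (222,95) to (415,167).

Candidates for the red carton in the top view:
- Small red under the stack at (307,218)
- Bigger red at (388,243)
- Purple at (252,263), which is excluded
- Something red at the edge, at (568,388)

The smaller red one, carrying the stack, is the right choice.

```bash
cat > h.py <<'E'
from cell import *
import cv2,numpy as np
from scipy.optimize import minimize
CI={c:{k:np.array(v,float) for k,v in camera_info(c).items() if k in("K","dist_coeffs","R","t")} for c in("side","top")}
def proj(c,X):
    i=CI[c];return cv2.projectPoints(np.array(X,float).reshape(-1,3),cv2.Rodrigues(i["R"])[0],i["t"],i["K"],i["dist_coeffs"])[0][:,0]
def p2w(c,uv,z):
    i=CI[c];u=cv2.undistortPoints(np.array(uv,float).reshape(-1,1,2),i["K"],i["dist_coeffs"])[:,0]
    d=np.c_[u,np.ones(len(u))]@i["R"];o=-i["R"].T@i["t"]
    return o+d*((z-o[2])/d[:,2])[:,None]
def box(x,y,z,yaw,d):
    s=np.array([[a,b,e] for a in(-.5,.5) for b in(-.5,.5) for e in(-.5,.5)])*d
    c,n=np.cos(yaw),np.sin(yaw);return s@np.array([[c,n,0],[-n,c,0],[0,0,1]])+[x,y,z]
S=8
def hull(c,P,r):
    m=np.zeros((int(r[3]*S),int(r[2]*S)),np.uint8)
    cv2.fillConvexPoly(m,cv2.convexHull(np.round((proj(c,P)-r[:2]+.5)*S).astype(np.int32)),1);return m
def fitbox(masks,z,d,x0):
    rs={}
    for c,m in masks.items():
        l,t,w,h=cv2.boundingRect(m.astype(np.uint8));r=(l-8,t-8,w+16,h+16)
        rs[c]=(r,cv2.resize(m[t-8:t+h+8,l-8:l+w+8].astype(np.float32),None,fx=S,fy=S,interpolation=cv2.INTER_LINEAR)>.5)
    def f(p):
        e=0
        for c,(r,m) in rs.items():
            b=hull(c,box(p[0],p[1],z,p[2],d),r)>0;e+=1-(b&m).sum()/(b|m).sum()
        return e
    q=minimize(f,x0,method="Nelder-Mead",options=dict(initial_simplex=np.array(x0)+np.array([[0,0,0],[.01,0,0],[0,.01,0],[0,0,.15]]),xatol=1e-5,fatol=1e-5))
    return q.x,q.fun
D=dict(red=(.14,.06,.044),blue=(.058,.05,.044),yellow=(.058,.05,.044),green=(.04,.034,.044))
E
python3 - <<'E'
from h import *
T=cv2.imread("pics/top0.png");Sd=cv2.imread("pics/side0.png")
a=cv2.resize(T[88:172,215:420],None,fx=3.9,fy=3.9,interpolation=cv2.INTER_CUBIC)
b=cv2.resize(Sd[165:250,260:325],None,fx=3,fy=3,interpolation=cv2.INTER_CUBIC)
b2=cv2.resize(T[190:232,270:345],None,fx=5,fy=5,interpolation=cv2.INTER_CUBIC)
o=np.zeros((600,800,3),np.uint8);o[:a.shape[0],:a.shape[1]]=a
o[335:335+b.shape[0],:b.shape[1]]=b;o[335:335+b2.shape[0],220:220+b2.shape[1]]=b2
cv2.imwrite("pics/c1.png",o)
for n,z in(("green",.11),("blue",.066),("yellow",.066),("red",.022)):
    M={}
    for c in("top","side"):
        for r in trace(c,n+"_pack"):
            e=r["extent"];u=(e[0]+e[2]/2,e[1]+e[3]/2);w=p2w(c,[u],z)[0]
            print(n,c,round(r["confidence"],2),np.round(e),np.round(w,3))
            if abs(u[0]-(308 if c=="top" else 288))<30 and abs(u[1]-210)<40 and c not in M: M[c]=r["mask"]
    if M and n in("green","blue"):
        x0=list(p2w("top",[(308,211)],z)[0][:2])+[1.57]
        ks=list(M)
        print("FIT",n,fitbox(M,z,D[n],x0)); 
        for c in ks: print(c,fitbox({c:M[c]},z,D[n],x0))
for n in("code_scanner","tape_roll"):
    for r in trace("top",n)[:1]:
        e=r["extent"];print(n,np.round(p2w("top",[(e[0],e[1]),(e[0]+e[2],e[1]+e[3])],.04),3).tolist())
# bin row
print(np.round(p2w("top",[(226,94),(410,93),(413,160),(227,160),(219,166),(417,166)],.078),3))
E
```

```text
green top 0.59 [281. 195.  16.  18.] [0.455 0.071 0.11 ]
green side 0.53 [278. 172.  16.  24.] [0.453 0.062 0.11 ]
green side 0.48 [304. 141.  67.  46.] [0.618 0.097 0.11 ]
FIT green (array([0.45141952, 0.06945847, 1.04262122]), np.float64(0.37965083548922873))
top (array([0.45275382, 0.06999385, 1.42690765]), np.float64(0.13450477547358974))
side (array([0.45087614, 0.06966583, 1.56178987]), np.float64(0.07618928078323084))
blue top 0.86 [307. 198.  28.  22.] [ 0.448 -0.008  0.066]
blue side 0.83 [279. 199.  27.  31.] [ 0.443 -0.007  0.066]
FIT blue (array([ 0.44477239, -0.0075372 ,  1.44690623]), np.float64(0.14727090110671093))
top (array([ 0.44632916, -0.00714612,  1.47666097]), np.float64(0.06911390181786248))
side (array([ 0.44352963, -0.00845715,  1.46272861]), np.float64(0.038797028516654675))
yellow top 0.69 [277. 200.  26.  20.] [0.448 0.069 0.066]
yellow top 0.46 [282. 194.  18.  21.] [0.462 0.068 0.066]
yellow side 0.69 [276. 187.  21.  22.] [0.452 0.061 0.066]
red top 0.78 [351. 226.  76.  33.] [ 0.367 -0.183  0.022]
red top 0.74 [228. 232.  51.  61.] [0.322 0.166 0.022]
red top 0.71 [278. 198.  56.  28.] [0.449 0.031 0.022]
red side 0.85 [257. 241.  65.  81.] [ 0.368 -0.175  0.022]
red side 0.71 [275. 202.  36.  42.] [0.45  0.01  0.022]
red side 0.66 [200. 186.  58.  32.] [0.323 0.167 0.022]
red side 0.2 [222. 148.  53.  29.] [0.431 0.341 0.022]
code_scanner [[0.516, 0.381, 0.04], [0.348, 0.296, 0.04]]
tape_roll [[0.435, -0.323, 0.04], [0.334, -0.418, 0.04]]
[[ 0.749  0.233  0.078]
 [ 0.749 -0.244  0.078]
 [ 0.57  -0.242  0.078]
 [ 0.574  0.227  0.078]
 [ 0.559  0.247  0.078]
 [ 0.554 -0.252  0.078]]
```

View pics/c1.png

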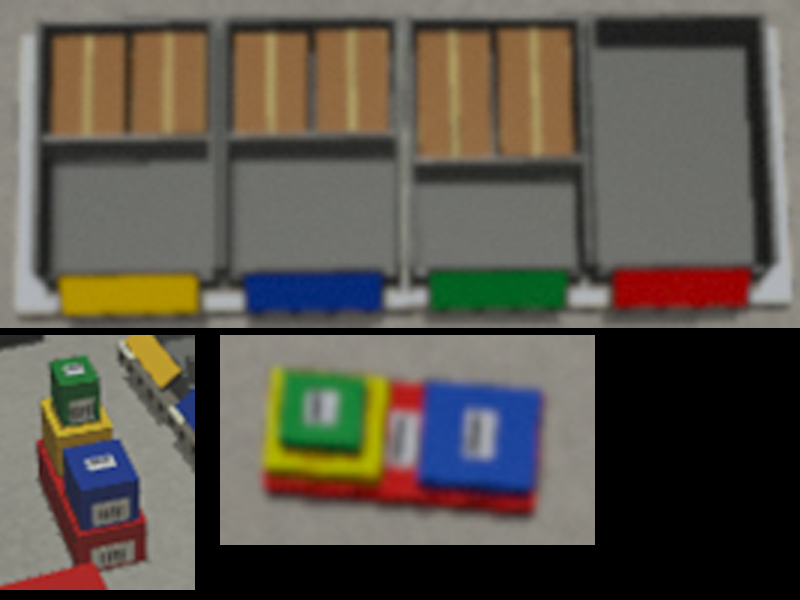

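The crop confirms it. Green stands on yellow (left), blue is at the right end, and the small red carton with the label is underneath. The bins read yellow, blue, green, red from left to right, and the row's rims line up with world y.

```bash
cat >> h.py <<'E'
from scipy.spatial.transform import Rotation as Ro
def plan(x,y,zg,yawdeg,cur=None):
    s=get_state();p=np.array(s["ee_pos"]);R=Ro.from_quat(np.roll(s["orientation"],-1))
    if cur is not None: p=np.array(cur[0]);R=Ro.from_matrix(cur[1])
    opts=[]
    for a in(yawdeg,yawdeg+180):
        a=np.radians(a);yy=np.array([np.cos(a),np.sin(a),0]);zz=np.array([0,0,-1.]);
        W=np.c_[np.cross(yy,zz),yy,zz];rv=(R.inv()*Ro.from_matrix(W)).as_rotvec();opts.append((np.linalg.norm(rv),rv,W))
    opts.sort(key=lambda o:o[0]);T=np.array([x,y,zg+.167])
    print("shift",np.round(R.inv().apply(T-p)/.4,3),"turn",np.round(np.degrees(opts[0][1])/30,3)," alt",np.round(np.degrees(opts[1][1])/30,3),"tcp",np.round(p,4),"j7",round(s["joint_pos"][6],2))
    return T,opts[0][2]
E
python3 - <<'E'
from h import *
k=3.9
f=lambda u,v:(215+(u+.5)/k-.5,88+(v+.5)/k-.5)
print(np.round(p2w("top",[f(42,150),f(222,150),f(405,150),f(588,150),f(768,150)],.078),4))
print("back/front",np.round(p2w("top",[f(125,26),f(310,24),f(495,22),f(675,19)],.078),4)[:,0],np.round(p2w("top",[f(45,275),f(770,268)],.078),4))
print("div",np.round(p2w("top",[f(125,137),f(310,135),f(495,158)],.073),4))
print("board",np.round(p2w("top",[f(18,312),f(790,302)],.02),4))
a=plan(.4515,.0695,.19,84.8);plan(.4515,.0695,.116,84.8,a)
E
```

```text
[[ 0.663   0.2329  0.078 ]
 [ 0.6617  0.1153  0.078 ]
 [ 0.6606 -0.0042  0.078 ]
 [ 0.6597 -0.1241  0.078 ]
 [ 0.659  -0.2432  0.078 ]]
back/front [0.748  0.7482 0.7487 0.7504] [[ 0.579   0.2291  0.078 ]
 [ 0.5791 -0.2404  0.078 ]]
div [[ 0.6729  0.1794  0.073 ]
 [ 0.673   0.058   0.073 ]
 [ 0.6562 -0.0633  0.073 ]]
board [[ 0.5681  0.2571  0.02  ]
 [ 0.5697 -0.266   0.02  ]]
shift [-1.037 -1.334  0.119] turn [ 0.     0.    -0.361]  alt [ 0.    -0.     5.639] tcp [0.2002 0.6968 0.4048] j7 -0.08
shift [0.    0.    0.185] turn [0. 0. 0.]  alt [0. 0. 6.] tcp [0.4515 0.0695 0.357 ] j7 -0.08
```

step_arm --targets '[[[-0.52,-0.67,0.06],[0,0,-0.361],0.25],[[-0.52,-0.67,0.06],[0,0,-0.361],0.25],[[-0.52,-0.67,0.06],[0,0,-0.361],0.25],[[-0.52,-0.67,0.06],[0,0,-0.361],0.25],[[-0.52,-0.67,0.06],[0,0,-0.361],0.25],[[-0.52,-0.67,0.06],[0,0,-0.361],0.25],[[-0.52,-0.67,0.06],[0,0,-0.361],0.25],[[-0.52,-0.67,0.06],[0,0,-0.361],0.25]]' --newtons 12

```text
t: 1.4
ee_pos: [0.3281, 0.3766, 0.3807]
orientation: [0.0, 0.049, 0.999, -0.002]
force: [0.1, -0.3, -1.1]
grip_width: 0.0699
grip_force: 0.0
```

```bash
python3 - <<'E'
from h import *
plan(.4515,.0695,.19,84.8)
E
```

```text
shift [-0.382 -0.734  0.062] turn [-0.006  0.001 -0.013]  alt [2.000e-03 9.000e-03 5.987e+00] tcp [0.3281 0.3766 0.3807] j7 0.46
```

step_arm --targets '[[[-0.382,-0.734,0.062],[0,0,-0.013],0.25],[[-0.382,-0.734,0.062],[0,0,-0.013],0.25],[[-0.382,-0.734,0.062],[0,0,-0.013],0.25],[[-0.382,-0.734,0.062],[0,0,-0.013],0.25],[[-0.382,-0.734,0.062],[0,0,-0.013],0.25],[[-0.382,-0.734,0.062],[0,0,-0.013],0.25],[[-0.382,-0.734,0.062],[0,0,-0.013],0.25],[[-0.382,-0.734,0.062],[0,0,-0.013],0.25],[[-0.382,-0.734,0.062],[0,0,-0.013],0.25]]'

```text
t: 2.3
ee_pos: [0.4521, 0.0758, 0.356]
orientation: [0.0, 0.043, 0.999, 0.0]
force: [-0.6, -0.9, 0.2]
grip_width: 0.0697
grip_force: 0.0
```

```bash
python3 - <<'E'
from h import *
plan(.4515,.0695,.116,84.8)
T=grab_frame("top");Sd=grab_frame("side")
o=np.hstack([cv2.resize(Sd[130:250,250:340],None,fx=4.4,fy=4.4,interpolation=2),cv2.resize(T[150:270,260:350],None,fx=4.4,fy=4.4,interpolation=2)])
cv2.imwrite("pics/g1.png",o)
E
```

```text
shift [ 0.    -0.016  0.182] turn [0.001 0.001 0.01 ]  alt [-1.00e-03  2.00e-03 -5.99e+00] tcp [0.4521 0.0758 0.356 ] j7 1.16
```

View pics/g1.png

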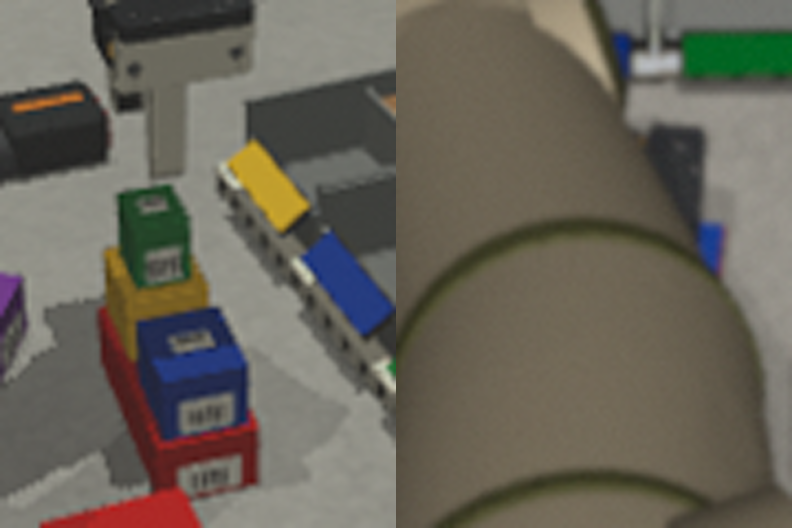

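The side view shows the fingers straight above green, with the near finger's tip at crop (168,175) and green at (155,235). The arm hides the top view. Descending and gripping.

step_arm --targets '[[[0,-0.016,0.07],[0,0,0.01],0.25],[[0,-0.016,0.13],[0,0,0.01],0.25],[[0,-0.016,0.182],[0,0,0.01],0.25],[[0,-0.016,0.182],[0,0,0.01],0.25],[[0,-0.016,0.182],[0,0,0.01],0.7],[[0,-0.016,0.182],[0,0,0.01],0.7],[[0,-0.016,0.182],[0,0,0.01],0.7],[[0,-0.016,0.182],[0,0,0.01],0.7],[[0,-0.016,0.182],[0,0,0.01],0.7]]' --newtons 12

```text
t: 3.3
ee_pos: [0.4513, 0.0692, 0.2838]
orientation: [0.001, 0.045, 0.999, 0.0]
force: [-1.0, -0.4, 7.6]
grip_width: 0.0402
grip_force: 12.0
```

```bash
python3 - <<'E'
from h import *
s=get_state();print(s["ee_pos"],s["grip_width"],s["grip_force"],s["force"])
a=plan(.4515,.0695,.19,84.8)
plan(.615,-.064,.19,90,a)
E
```

```text
[0.45128678 0.06921794 0.28383997] 0.04019335040130309 11.987033486366272 [-1.04045581 -0.42942077  7.62272688]
shift [-0.001  0.001 -0.183] turn [0.001 0.002 0.003]  alt [-4.000e-03  2.000e-03 -5.997e+00] tcp [0.4513 0.0692 0.2838] j7 1.15
shift [-0.437 -0.295  0.   ] turn [ 0.     0.    -0.173]  alt [0.    0.    5.827] tcp [0.4515 0.0695 0.357 ] j7 1.15
```

step_arm --targets '[[[0,0,-0.06],[0,0,0],0.7],[[0,0,-0.12],[0,0,0],0.7],[[0,0,-0.18],[0,0,0],0.7],[[-0.06,-0.04,-0.185],[0,0,-0.03],0.7],[[-0.13,-0.09,-0.185],[0,0,-0.06],0.7],[[-0.21,-0.14,-0.185],[0,0,-0.09],0.7],[[-0.29,-0.19,-0.185],[0,0,-0.12],0.7],[[-0.36,-0.24,-0.185],[0,0,-0.15],0.7],[[-0.41,-0.275,-0.185],[0,0,-0.17],0.7],[[-0.438,-0.294,-0.185],[0,0,-0.17],0.7],[[-0.438,-0.294,-0.185],[0,0,-0.17],0.7],[[-0.438,-0.294,-0.185],[0,0,-0.17],0.7]]'

```text
t: 4.5
ee_pos: [0.6144, -0.0628, 0.357]
orientation: [-0.001, 0.0, 1.0, 0.0]
force: [-0.6, -0.5, -0.9]
grip_width: 0.0403
grip_force: 12.0
```

```bash
python3 - <<'E'
from h import *
s=get_state();print(s["grip_width"],s["grip_force"],s["force"])
plan(.615,-.064,.053,90)
M={}
for c in("side","top"):
    f=grab_frame(c)
    if c=="top": T=f
    else: Sd=f
    for r in trace(c,"green_pack"): 
        print(c,round(r["confidence"],2),r["extent"])
        if c=="side" and "side" not in M:M[c]=r["mask"]
if M: print(fitbox(M,.19-.028+.022,D["green"],[.615,-.064,0]))
cv2.imwrite("pics/g2.png",np.hstack([cv2.resize(Sd[130:280,290:470],None,fx=2.2,fy=2.2,interpolation=2),cv2.resize(T[70:220,260:440],None,fx=2.2,fy=2.2,interpolation=2)]))
E
```

```text
0.04030122164359328 11.98550060391426 [-0.55013451 -0.45822439 -0.90185556]
shift [-0.002 -0.003  0.342] turn [ 0.001 -0.002 -0.   ]  alt [-3.e-03 -2.e-03  6.e+00] tcp [ 0.6144 -0.0628  0.357 ] j7 1.53
side 0.58 [358.7, 158.8, 17.3, 24.7]
top 0.57 [336.0, 131.7, 11.4, 10.5]
(array([ 0.60573833, -0.05965943,  1.01804771]), np.float64(0.20683512841756424))
```

View pics/g2.png

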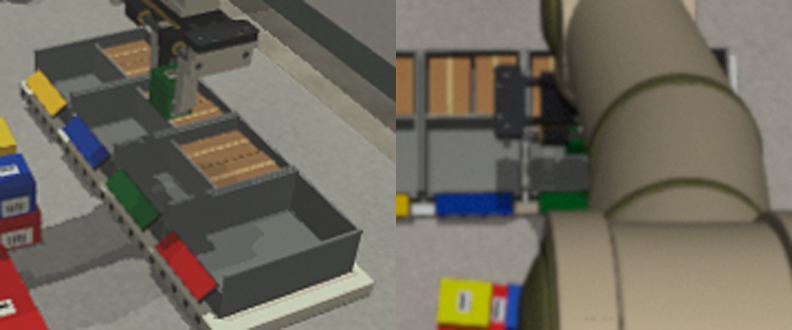

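Green hangs in the grip over the green bin: side crop (165,95), with the compartment clear below and stock behind. Lowering.

step_arm --targets '[[[0,-0.003,0.08],[0,0,0],0.7],[[0,-0.003,0.16],[0,0,0],0.7],[[0,-0.003,0.23],[0,0,0],0.7],[[0,-0.003,0.29],[0,0,0],0.7],[[0,-0.003,0.32],[0,0,0],0.7],[[0,-0.003,0.333],[0,0,0],0.7],[[0,-0.003,0.338],[0,0,0],0.7],[[0,-0.003,0.343],[0,0,0],0.7],[[0,-0.003,0.343],[0,0,0],0.7]]'

```text
t: 5.6
ee_pos: [0.6154, -0.0648, 0.2207]
orientation: [0.001, 0.0, 1.0, -0.0]
force: [0.9, -0.2, -1.0]
grip_width: 0.0401
grip_force: 12.0
```

step_arm --targets '[[[0,0,0.003],[0,0,0],0.7],[[0,0,0.006],[0,0,0],0.7],[[0,0,0.006],[0,0,0],0.7]]'

```text
t: 5.9
ee_pos: [0.6154, -0.0648, 0.2187]
orientation: [0.001, 0.0, 1.0, -0.0]
force: [-1.3, 0.2, 8.3]
grip_width: 0.0398
grip_force: 12.0
```

step_arm --targets '[[[0,0,0],[0,0,0],0.4],[[0,0,0],[0,0,0],0.4],[[0,0,0],[0,0,0],0.4],[[0,0,-0.04],[0,0,0],0.4],[[0,0,-0.12],[0,0,0],0.4],[[0,0,-0.23],[0,0,0],0.4],[[0,0,-0.345],[0,0,0],0.2],[[0,0,-0.345],[0,0,0],0.2]]'

```text
t: 6.7
ee_pos: [0.6164, -0.065, 0.3626]
orientation: [0.005, 0.0, 1.0, -0.0]
force: [0.6, 0.9, -0.1]
grip_width: 0.0673
grip_force: 0.0
```

```bash
python3 - <<'E'
from h import *
print(get_state()["grip_width"])
M={}
for c in("side",):
    f=grab_frame(c);cv2.imwrite("pics/s3.png",cv2.resize(f[130:280,250:470],None,fx=3,fy=3,interpolation=2))
for n,z,x0 in(("green",.045,[.615,-.064,0]),("yellow",.066,[.4516,.068,1.484]),("blue",.066,[.4445,-.008,1.484])):
    for r in trace("side",n+"_pack"):
        print(n,round(r["confidence"],2),np.round(r["extent"]),fitbox({"side":r["mask"]},z,D[n],x0))
plan(.4516,.069,.14,84.8-90)
E
```

```text
0.06731316870756837
green 0.83 [359. 208.  16.  18.] (array([ 0.61767758, -0.06116188, -0.45204537]), np.float64(0.28942225998300763))
yellow 0.56 [276. 184.  24.  22.] (array([0.45424826, 0.07746411, 1.43355274]), np.float64(0.3210732004767316))
blue 0.75 [280. 202.  27.  27.] (array([ 0.44347632, -0.00980455,  1.48375684]), np.float64(0.04193901049056781))
shift [0.408 0.334 0.121] turn [ 1.000e-03 -2.000e-03 -2.827e+00]  alt [-2.000e-03 -1.000e-03  3.173e+00] tcp [ 0.6147 -0.0647  0.3552] j7 1.54
```

View pics/s3.png

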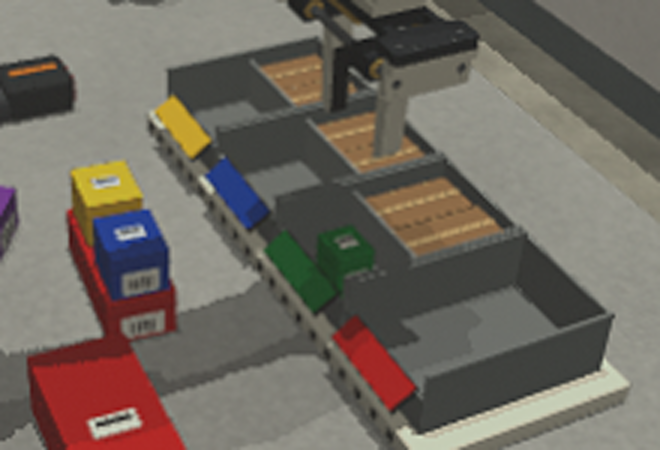

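Green stands upright on the floor of its bin, at crop (345,250). Next is yellow: move over it and turn by +3.173 in tool units.

step_arm --targets '[[[0.07,0.06,0],[0,0,0.25],0.2],[[0.17,0.14,0],[0,0,0.5],0.2],[[0.27,0.22,0],[0,0,0.75],0.1],[[0.36,0.29,0],[0,0,1.0],0.1],[[0.408,0.334,0],[0,0,1.0],0.1],[[0.408,0.334,0],[0,0,1.0],0.1]]'

```text
t: 7.5
ee_pos: [0.4491, 0.0711, 0.3545]
orientation: [-0.002, 0.257, 0.967, -0.001]
force: [0.4, 0.1, -0.1]
grip_width: 0.0836
grip_force: 0.0
```

step_arm --targets '[[[0,0,0],[0,0,0.28],0.1],[[0,0,0],[0,0,0.56],0.1],[[0,0,0],[0,0,0.84],0.1],[[0,0,0],[0,0,1.0],0.1],[[0,0,0],[0,0,1.0],0.1]]'

```text
t: 8.0
ee_pos: [0.4525, 0.0685, 0.3547]
orientation: [-0.0, 0.501, 0.866, -0.001]
force: [0.2, 0.1, -0.2]
grip_width: 0.0836
grip_force: 0.0
```

step_arm --targets '[[[0,0,0],[0,0,0.28],0.1],[[0,0,0],[0,0,0.56],0.1],[[0,0,0],[0,0,0.84],0.1],[[0,0,0],[0,0,1.0],0.1],[[0,0,0],[0,0,1.0],0.1]]'

```text
t: 8.5
ee_pos: [0.4523, 0.0687, 0.355]
orientation: [0.0, 0.707, 0.707, -0.001]
force: [-0.5, -0.0, 1.2]
grip_width: 0.0836
grip_force: 0.0
```

```bash
python3 - <<'E'
from h import *
print(get_state()["grip_width"])
a=plan(.4516,.069,.14,84.8-90);plan(.4516,.069,.072,84.8-90,a)
grab_frame("side")
for n,x0 in(("yellow",[.4516,.068,1.484]),("blue",[.4445,-.008,1.484])):
    for r in trace("side",n+"_pack"):
        print(n,round(r["confidence"],2),np.round(r["extent"]),fitbox({"side":r["mask"]},.066,D[n],x0))
E
```

```text
0.08362371273778633
shift [ 0.001 -0.002  0.12 ] turn [-0.002  0.002  0.175]  alt [-3.000e-03 -2.000e-03 -5.825e+00] tcp [0.4523 0.0687 0.355 ] j7 0.05
shift [0.   0.   0.17] turn [0. 0. 0.]  alt [-0. -0.  6.] tcp [0.4516 0.069  0.307 ] j7 0.05
yellow 0.61 [275. 186.  22.  21.] (array([0.45174696, 0.07282379, 1.41797006]), np.float64(0.33722474272435543))
yellow 0.25 [321. 164.  71.  45.] (array([0.4516, 0.068 , 1.484 ]), np.float64(1.0))
blue 0.87 [284. 203.  24.  25.] (array([ 0.44411464, -0.00853164,  1.42928147]), np.float64(0.09130171054227831))
```

step_arm --targets '[[[0.001,-0.002,0.06],[0,0,0.175],0.1],[[0.001,-0.002,0.15],[0,0,0.175],0.1],[[0.001,-0.002,0.22],[0,0,0.175],0.1],[[0.001,-0.002,0.27],[0,0,0.175],0.1],[[0.001,-0.002,0.29],[0,0,0.175],0.1],[[0.001,-0.002,0.29],[0,0,0.175],0.1],[[0.001,-0.002,0.29],[0,0,0.175],0.65],[[0.001,-0.002,0.29],[0,0,0.175],0.65],[[0.001,-0.002,0.29],[0,0,0.175],0.65],[[0.001,-0.002,0.29],[0,0,0.175],0.65],[[0.001,-0.002,0.29],[0,0,0.175],0.65],[[0.001,-0.002,0.29],[0,0,0.175],0.65]]' --newtons 20

```text
t: 9.85
ee_pos: [0.4513, 0.0694, 0.24]
orientation: [0.0, 0.739, 0.674, 0.0]
force: [-0.6, 1.0, 6.3]
grip_width: 0.0497
grip_force: 20.0
```

```bash
python3 - <<'E'
from h import *
s=get_state();print(s["grip_width"],s["grip_force"],s["force"])
a=plan(.4516,.069,.19,84.8-90)
plan(.624,.174,.19,90,a)
E
```

```text
0.04974368143623371 19.987808167934418 [-0.58604006  1.02842726  6.28716506]
shift [-0.001  0.001 -0.293] turn [ 0.001 -0.001 -0.002]  alt [-1.000e-03 -2.000e-03  5.998e+00] tcp [0.4513 0.0694 0.24  ] j7 0.12
shift [0.3   0.405 0.   ] turn [0.    0.    2.827]  alt [ 0.     0.    -3.173] tcp [0.4516 0.069  0.357 ] j7 0.12
```

step_arm --targets '[[[0,0,-0.05],[0,0,0],0.65],[[0,0,-0.12],[0,0,0],0.65],[[0,0,-0.2],[0,0,0],0.65],[[0,0,-0.26],[0,0,0],0.65],[[0.03,0.04,-0.293],[0,0,0.1],0.65],[[0.08,0.11,-0.293],[0,0,0.3],0.65],[[0.14,0.19,-0.293],[0,0,0.5],0.65],[[0.2,0.27,-0.293],[0,0,0.7],0.65],[[0.25,0.34,-0.293],[0,0,0.85],0.65],[[0.285,0.385,-0.293],[0,0,1.0],0.65],[[0.299,0.406,-0.293],[0,0,1.0],0.65],[[0.299,0.406,-0.293],[0,0,1.0],0.65]]'

```text
t: 11.05
ee_pos: [0.624, 0.174, 0.3559]
orientation: [0.0, 0.887, 0.461, -0.001]
force: [-0.6, -0.2, -2.1]
grip_width: 0.0501
grip_force: 20.0
```

step_arm --targets '[[[0,0,0],[0,0,0.2],0.65],[[0,0,0],[0,0,0.4],0.65],[[0,0,0],[0,0,0.6],0.65],[[0,0,0],[0,0,0.8],0.65],[[0,0,0],[0,0,1.0],0.65],[[0,0,0],[0,0,1.0],0.65]]'

```text
t: 11.65
ee_pos: [0.6227, 0.1724, 0.3567]
orientation: [-0.0, 0.977, 0.214, -0.001]
force: [-0.5, 0.1, -2.7]
grip_width: 0.0499
grip_force: 20.0
```

step_arm --targets '[[[0,0,0],[0,0,0.2],0.65],[[0,0,0],[0,0,0.4],0.65],[[0,0,0],[0,0,0.6],0.65],[[0,0,0],[0,0,0.825],0.65],[[0,0,0],[0,0,0.825],0.65],[[0,0,0],[0,0,0.825],0.65]]'

```text
t: 12.25
ee_pos: [0.6234, 0.173, 0.3567]
orientation: [0.0, 1.0, 0.002, -0.0]
force: [0.1, -0.4, -3.1]
grip_width: 0.0501
grip_force: 20.0
```

```bash
python3 - <<'E'
from h import *
s=get_state();print(s["grip_width"],s["grip_force"],s["force"])
plan(.624,.174,.051,90)
cv2.imwrite("pics/y1.png",np.hstack([cv2.resize(grab_frame("side")[110:260,260:440],None,fx=2.2,fy=2.2,interpolation=2),cv2.resize(grab_frame("top")[70:220,190:370],None,fx=2.2,fy=2.2,interpolation=2)]))
E
```

```text
0.05009093447895512 19.986605644226074 [ 0.10621104 -0.38497985 -3.11856928]
shift [ 0.002 -0.002  0.347] turn [0.    0.001 0.009]  alt [-2.000e-03  0.000e+00 -5.991e+00] tcp [0.6234 0.173  0.3567] j7 -1.24
```

View pics/y1.png

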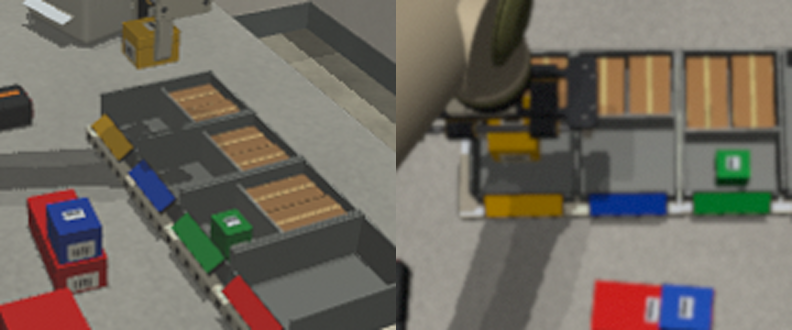

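Yellow is held upright over its bin, and green sits in the middle of its own at top crop (733,167). Lowering yellow.

step_arm --targets '[[[0.002,-0.002,0.08],[0,0,0],0.65],[[0.002,-0.002,0.16],[0,0,0],0.65],[[0.002,-0.002,0.23],[0,0,0],0.65],[[0.002,-0.002,0.29],[0,0,0],0.65],[[0.002,-0.002,0.32],[0,0,0],0.65],[[0.002,-0.002,0.332],[0,0,0],0.65],[[0.002,-0.002,0.339],[0,0,0],0.65],[[0.002,-0.002,0.344],[0,0,0],0.65],[[0.002,-0.002,0.344],[0,0,0],0.65]]'

```text
t: 13.25
ee_pos: [0.6249, 0.1743, 0.2198]
orientation: [-0.0, 1.0, 0.0, 0.001]
force: [-0.2, 0.5, -2.9]
grip_width: 0.0498
grip_force: 20.0
```

step_arm --targets '[[[0,0,0.002],[0,0,0],0.65],[[0,0,0.004],[0,0,0],0.65],[[0,0,0.004],[0,0,0],0.65]]'

```text
t: 13.55
ee_pos: [0.6249, 0.1742, 0.2191]
orientation: [-0.001, 1.0, -0.0, 0.001]
force: [-3.2, 0.2, 9.0]
grip_width: 0.0499
grip_force: 20.0
```

step_arm --targets '[[[0,0,0],[0,0,0],0.32],[[0,0,0],[0,0,0],0.32],[[0,0,0],[0,0,0],0.32],[[0,0,-0.04],[0,0,0],0.32],[[0,0,-0.12],[0,0,0],0.32],[[0,0,-0.23],[0,0,0],0.32],[[0,0,-0.33],[0,0,0],0.1],[[0,0,-0.345],[0,0,0],0.1],[[0,0,-0.345],[0,0,0],0.1]]'

```text
t: 14.45
ee_pos: [0.6248, 0.1742, 0.3577]
orientation: [-0.001, 1.0, -0.0, 0.001]
force: [-0.0, -0.2, -0.3]
grip_width: 0.0811
grip_force: 0.0
```

```bash
python3 - <<'E'
from h import *
print(get_state()["grip_width"])
plan(.4448,-.0075,.19,84.8-90)
f=grab_frame("side");t=grab_frame("top")
for c in("side","top"):
  for n,z,x0 in(("yellow",.045,[.624,.174,0]),("blue",.066,[.4445,-.008,1.484]),("red",.022,[.448,.03,1.484])):
    for r in trace(c,n+"_pack"):
        e=r["extent"]
        if n=="red": print(n,c,np.round(e));continue
        print(c,n,round(r["confidence"],2),np.round(e),fitbox({c:r["mask"]},z,D[n],x0))
cv2.imwrite("pics/y2.png",np.hstack([cv2.resize(f[110:260,260:440],None,fx=2.2,fy=2.2,interpolation=2),cv2.resize(t[70:240,190:370],None,fx=2.2,fy=330/170,interpolation=2)]))
E
```

```text
0.08113866831899069
shift [-0.45   0.454 -0.   ] turn [ 2.000e-03 -6.000e-03 -2.827e+00]  alt [-6.000e-03 -2.000e-03  3.173e+00] tcp [0.6248 0.1742 0.3577] j7 -1.24
side yellow 0.58 [316. 159.  26.  15.] (array([ 0.62977233,  0.190458  , -0.16479238]), np.float64(0.46082416311423946))
side blue 0.84 [278. 203.  29.  25.] (array([ 0.44355383, -0.00853788,  1.46971821]), np.float64(0.03924428863844909))
red side [199. 186.  56.  32.]
red side [275. 194.  39.  52.]
red side [258. 242.  63.  82.]
red side [314. 320.  51.  58.]
top yellow 0.56 [238. 134.  24.  23.] (array([0.62551937, 0.17363108, 0.00721171]), np.float64(0.054004563765952085))
top yellow 0.48 [365.  93.  50.  76.] (array([0.624, 0.174, 0.   ]), np.float64(1.0))
top blue 0.87 [311. 199.  24.  22.] (array([ 0.4471642 , -0.0083602 ,  1.48402604]), np.float64(0.10607041921808757))
red top [226. 233.  50.  59.]
red top [276. 196.  55.  33.]
red top [352. 226.  76.  33.]
```

View pics/y2.png

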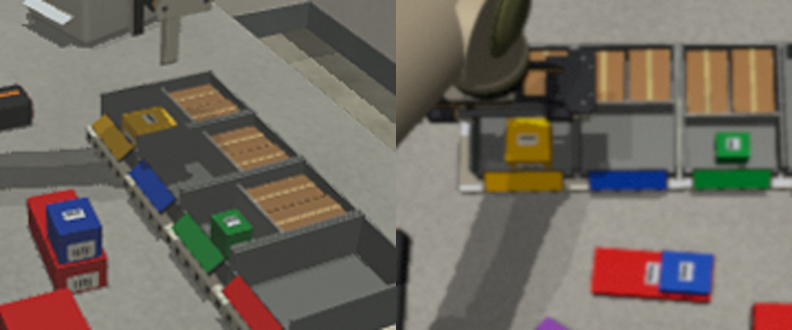

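Yellow lies flat in its bin at top crop (528,140), and blue is undisturbed at (685,272). Going to blue.

step_arm --targets '[[[-0.05,0.05,0],[0,0,-0.2],0.1],[[-0.13,0.13,0],[0,0,-0.4],0.1],[[-0.22,0.22,0],[0,0,-0.6],0.1],[[-0.31,0.31,0],[0,0,-0.8],0.1],[[-0.39,0.39,0],[0,0,-1.0],0.1],[[-0.45,0.455,0],[0,0,-1.0],0.1],[[-0.45,0.455,0],[0,0,-1.0],0.1]]'

```text
t: 15.55
ee_pos: [0.4413, -0.0109, 0.3558]
orientation: [-0.001, 0.967, 0.256, -0.001]
force: [1.0, 0.9, 0.5]
grip_width: 0.084
grip_force: 0.0
```

step_arm --targets '[[[0,0,0],[0,0,-0.28],0.1],[[0,0,0],[0,0,-0.56],0.1],[[0,0,0],[0,0,-0.84],0.1],[[0,0,0],[0,0,-1.0],0.1],[[0,0,0],[0,0,-1.0],0.1]]'

```text
t: 16.05
ee_pos: [0.4452, -0.0075, 0.3555]
orientation: [-0.0, 0.866, 0.5, 0.0]
force: [-0.0, -0.4, -0.6]
grip_width: 0.0837
grip_force: 0.0
```

step_arm --targets '[[[0,0,0],[0,0,-0.28],0.1],[[0,0,0],[0,0,-0.56],0.1],[[0,0,0],[0,0,-0.827],0.1],[[0,0,0],[0,0,-0.827],0.1],[[0,0,0],[0,0,-0.827],0.1]]'

```text
t: 16.55
ee_pos: [0.4449, -0.0077, 0.3554]
orientation: [-0.0, 0.74, 0.672, -0.0]
force: [-0.5, -0.6, -0.4]
grip_width: 0.0841
grip_force: 0.0
```

```bash
python3 - <<'E'
from h import *
a=plan(.4450,-.008,.073,84.8-90)
E
```

```text
shift [-0.001  0.     0.289] turn [-0.     0.    -0.011]  alt [0.000e+00 1.000e-03 5.989e+00] tcp [ 0.4449 -0.0077  0.3554] j7 0.15
```

step_arm --targets '[[[0,0,0.06],[0,0,0],0.1],[[0,0,0.15],[0,0,0],0.1],[[0,0,0.22],[0,0,0],0.1],[[0,0,0.27],[0,0,0],0.1],[[0,0,0.289],[0,0,0],0.1],[[0,0,0.289],[0,0,0],0.1],[[0,0,0.289],[0,0,0],0.65],[[0,0,0.289],[0,0,0],0.65],[[0,0,0.289],[0,0,0],0.65],[[0,0,0.289],[0,0,0],0.65],[[0,0,0.289],[0,0,0],0.65],[[0,0,0.289],[0,0,0],0.65]]' --newtons 20

```text
t: 17.75
ee_pos: [0.4446, -0.0076, 0.2404]
orientation: [0.0, 0.738, 0.674, 0.0]
force: [-0.9, 0.5, 7.2]
grip_width: 0.0498
grip_force: 20.0
```

```bash
python3 - <<'E'
from h import *
a=plan(.445,-.008,.19,84.8-90)
plan(.624,.0555,.19,90,a)
E
```

```text
shift [-0.001  0.001 -0.292] turn [ 0.001 -0.001  0.   ]  alt [ 1.e-03  2.e-03 -6.e+00] tcp [ 0.4446 -0.0076  0.2404] j7 0.31
shift [0.199 0.431 0.   ] turn [0.    0.    2.827]  alt [ 0.     0.    -3.173] tcp [ 0.445 -0.008  0.357] j7 0.31
```

step_arm --targets '[[[0,0,-0.05],[0,0,0],0.65],[[0,0,-0.12],[0,0,0],0.65],[[0,0,-0.2],[0,0,0],0.65],[[0,0,-0.26],[0,0,0],0.65],[[0.02,0.04,-0.292],[0,0,0.1],0.65],[[0.06,0.11,-0.292],[0,0,0.3],0.65],[[0.1,0.2,-0.292],[0,0,0.5],0.65],[[0.14,0.29,-0.292],[0,0,0.7],0.65],[[0.17,0.37,-0.292],[0,0,0.85],0.65],[[0.19,0.415,-0.292],[0,0,1.0],0.65],[[0.198,0.431,-0.292],[0,0,1.0],0.65],[[0.198,0.431,-0.292],[0,0,1.0],0.65]]'

```text
t: 18.95
ee_pos: [0.6234, 0.0559, 0.3561]
orientation: [0.0, 0.887, 0.461, -0.001]
force: [-1.3, 0.1, -2.3]
grip_width: 0.0499
grip_force: 20.0
```

step_arm --targets '[[[0,0,0],[0,0,0.2],0.65],[[0,0,0],[0,0,0.4],0.65],[[0,0,0],[0,0,0.6],0.65],[[0,0,0],[0,0,0.8],0.65],[[0,0,0],[0,0,1.0],0.65],[[0,0,0],[0,0,1.0],0.65]]'

```text
t: 19.55
ee_pos: [0.6222, 0.055, 0.3567]
orientation: [-0.0, 0.977, 0.214, -0.001]
force: [1.1, 0.5, -1.6]
grip_width: 0.0497
grip_force: 20.0
```

step_arm --targets '[[[0,0,0],[0,0,0.2],0.65],[[0,0,0],[0,0,0.4],0.65],[[0,0,0],[0,0,0.6],0.65],[[0,0,0],[0,0,0.827],0.65],[[0,0,0],[0,0,0.827],0.65],[[0,0,0],[0,0,0.827],0.65]]'

```text
t: 20.15
ee_pos: [0.623, 0.0553, 0.3567]
orientation: [-0.0, 1.0, 0.002, -0.0]
force: [-0.1, -1.1, -1.9]
grip_width: 0.0498
grip_force: 20.0
```

```bash
python3 - <<'E'
from h import *
s=get_state();print(s["grip_width"],s["grip_force"],s["force"])
plan(.624,.0555,.0525,90)
cv2.imwrite("pics/b1.png",np.hstack([cv2.resize(grab_frame("side")[110:260,260:440],None,fx=2.2,fy=2.2,interpolation=2),cv2.resize(grab_frame("top")[70:240,190:370],None,fx=2.2,fy=330/170,interpolation=2)]))
E
```

```text
0.04983519881501519 19.994441270828247 [-0.09065078 -1.14931887 -1.85578682]
shift [ 0.003 -0.001  0.343] turn [-0.     0.001  0.01 ]  alt [-2.00e-03 -0.00e+00 -5.99e+00] tcp [0.623  0.0553 0.3567] j7 -1.03
```

View pics/b1.png

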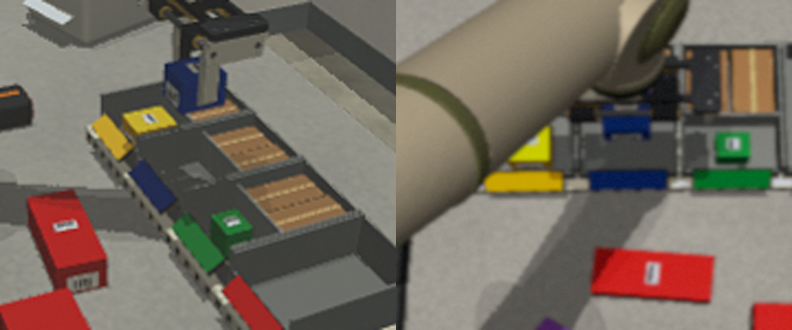

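Blue is held upright over the blue bin. The red carton is now bare at top crop (653,274).

step_arm --targets '[[[0.003,-0.001,0.08],[0,0,0.01],0.65],[[0.003,-0.001,0.16],[0,0,0.01],0.65],[[0.003,-0.001,0.23],[0,0,0.01],0.65],[[0.003,-0.001,0.29],[0,0,0.01],0.65],[[0.003,-0.001,0.32],[0,0,0.01],0.65],[[0.003,-0.001,0.332],[0,0,0.01],0.65],[[0.003,-0.001,0.339],[0,0,0.01],0.65],[[0.003,-0.001,0.344],[0,0,0.01],0.65],[[0.003,-0.001,0.344],[0,0,0.01],0.65]]'

```text
t: 21.15
ee_pos: [0.6249, 0.056, 0.2198]
orientation: [-0.0, 1.0, -0.003, 0.001]
force: [0.2, -0.8, -2.1]
grip_width: 0.0499
grip_force: 20.0
```

step_arm --targets '[[[0,0,0.001],[0,0,0],0.65],[[0,0,0.002],[0,0,0],0.65]]'

```text
t: 21.35
ee_pos: [0.6249, 0.056, 0.2194]
orientation: [-0.0, 1.0, -0.003, 0.001]
force: [-3.1, 1.5, 10.7]
grip_width: 0.0503
grip_force: 20.0
```

Contact reached. Releasing and retreating.

step_arm --targets '[[[0,0,0],[0,0,0],0.32],[[0,0,0],[0,0,0],0.32],[[0,0,0],[0,0,0],0.32],[[0,0,-0.04],[0,0,0],0.32],[[0,0,-0.12],[0,0,0],0.32],[[0,0,-0.23],[0,0,0],0.32],[[0,0,-0.33],[0,0,0],0.02],[[0,0,-0.345],[0,0,0],0.02],[[0,0,-0.345],[0,0,0],0.02]]'

```text
t: 22.25
ee_pos: [0.6248, 0.0559, 0.3584]
orientation: [-0.0, 1.0, -0.003, 0.001]
force: [-0.8, -0.9, -0.3]
grip_width: 0.0823
grip_force: 0.0
```

```bash
python3 - <<'E'
from h import *
f=grab_frame("side");t=grab_frame("top")
for c in("side","top"):
  for n,z,x0 in(("blue",.045,[.624,.055,0]),("red",.022,[.448,.03,1.484])):
    for r in trace(c,n+"_pack"):
        e=r["extent"];u=(e[0]+e[2]/2,e[1]+e[3]/2)
        if np.linalg.norm(p2w(c,[u],z)[0][:2]-x0[:2])<.06: print(c,n,round(r["confidence"],2),np.round(e),fitbox({c:r["mask"]},z,D[n],x0))
plan(.448,.030,.19,84.8-90)
E
```

```text
side blue 0.73 [333. 180.  27.  17.] (array([ 0.63256382,  0.07158315, -0.24390023]), np.float64(0.42089603974695977))
side red 0.92 [276. 195.  36.  51.] (array([0.44692005, 0.0276056 , 1.46148451]), np.float64(0.05129906840695131))
top blue 0.89 [287. 131.  22.  25.] (array([ 0.62691129,  0.05507233, -0.02499034]), np.float64(0.04411070459105393))
top red 0.78 [277. 198.  61.  31.] (array([0.44999857, 0.02977693, 1.48006154]), np.float64(0.04698550974642057))
shift [-0.441  0.067 -0.004] turn [-2.000e-03  3.000e-03 -2.837e+00]  alt [3.000e-03 2.000e-03 3.163e+00] tcp [0.6245 0.056  0.3553] j7 -1.04
```

step_arm --targets '[[[-0.06,0.01,0],[0,0,-0.25],0.02],[[-0.16,0.025,0],[0,0,-0.5],0.02],[[-0.27,0.04,0],[0,0,-0.75],0.02],[[-0.37,0.055,0],[0,0,-1.0],0.02],[[-0.44,0.067,0],[0,0,-1.0],0.02],[[-0.44,0.067,0],[0,0,-1.0],0.02]]'

```text
t: 23.15
ee_pos: [0.4449, 0.0292, 0.356]
orientation: [-0.001, 0.967, 0.255, -0.002]
force: [0.7, -0.1, 1.2]
grip_width: 0.0908
grip_force: 0.0
```

step_arm --targets '[[[0,0,0],[0,0,-0.28],0.02],[[0,0,0],[0,0,-0.56],0.02],[[0,0,0],[0,0,-0.84],0.02],[[0,0,0],[0,0,-1.0],0.02],[[0,0,0],[0,0,-1.0],0.02]]'

```text
t: 23.65
ee_pos: [0.4493, 0.03, 0.3561]
orientation: [0.0, 0.867, 0.498, 0.0]
force: [-0.2, 0.4, -0.2]
grip_width: 0.0917
grip_force: 0.0
```

step_arm --targets '[[[0,0,0],[0,0,-0.28],0.02],[[0,0,0],[0,0,-0.56],0.02],[[0,0,0],[0,0,-0.84],0.02],[[0,0,0],[0,0,-0.84],0.02],[[0,0,0],[0,0,-0.84],0.02]]'

```text
t: 24.15
ee_pos: [0.4489, 0.03, 0.3561]
orientation: [-0.0, 0.74, 0.673, -0.0]
force: [-0.2, -1.3, -1.4]
grip_width: 0.0908
grip_force: 0.0
```

```bash
python3 - <<'E'
from h import *
plan(.4483,.0295,.028,-5.3);print(get_state()["grip_width"])
E
```

```text
shift [-0.001 -0.001  0.403] turn [-0.     0.    -0.006]  alt [0.000e+00 1.000e-03 5.994e+00] tcp [0.4489 0.03   0.3561] j7 0.1
0.09075956061973262
```

step_arm --targets '[[[0,0,0.07],[0,0,0],0.02],[[0,0,0.17],[0,0,0],0.02],[[0,0,0.26],[0,0,0],0.02],[[0,0,0.34],[0,0,0],0.02],[[0,0,0.385],[0,0,0],0.02],[[0,0,0.4],[0,0,0],0.02],[[0,0,0.4],[0,0,0],0.02],[[0,0,0.4],[0,0,0],0.6],[[0,0,0.4],[0,0,0],0.6],[[0,0,0.4],[0,0,0],0.6],[[0,0,0.4],[0,0,0],0.6],[[0,0,0.4],[0,0,0],0.6],[[0,0,0.4],[0,0,0],0.6]]' --newtons 40

```text
t: 25.45
ee_pos: [0.4484, 0.0302, 0.1969]
orientation: [-0.0, 0.738, 0.675, 0.0]
force: [-1.2, 0.9, 7.5]
grip_width: 0.0595
grip_force: 40.0
```

```bash
python3 - <<'E'
from h import *
s=get_state();print(s["grip_width"],s["force"])
a=plan(.4483,.0295,.19,-5.3)
plan(.663,-.1835,.19,90,a)
E
```

```text
0.05948775094212419 [-1.23821696  0.89134934  7.46940555]
shift [-0.002  0.    -0.4  ] turn [ 0.    -0.001  0.006]  alt [ 2.000e-03  0.000e+00 -5.994e+00] tcp [0.4484 0.0302 0.1969] j7 0.34
shift [-0.481  0.584  0.   ] turn [0.    0.    2.823]  alt [ 0.     0.    -3.177] tcp [0.4483 0.0295 0.357 ] j7 0.34
```

step_arm --targets '[[[0,0,-0.04],[0,0,0],0.6],[[0,0,-0.1],[0,0,0],0.6],[[0,0,-0.18],[0,0,0],0.6],[[0,0,-0.26],[0,0,0],0.6],[[0,0,-0.33],[0,0,0],0.6],[[-0.03,0.04,-0.38],[0,0,0.05],0.6],[[-0.08,0.1,-0.4],[0,0,0.2],0.6],[[-0.15,0.18,-0.4],[0,0,0.35],0.6],[[-0.22,0.27,-0.4],[0,0,0.5],0.6],[[-0.29,0.36,-0.4],[0,0,0.65],0.6],[[-0.36,0.44,-0.4],[0,0,0.8],0.6],[[-0.42,0.51,-0.4],[0,0,0.9],0.6],[[-0.46,0.56,-0.4],[0,0,1.0],0.6],[[-0.483,0.584,-0.4],[0,0,1.0],0.6],[[-0.483,0.584,-0.4],[0,0,1.0],0.6]]'

```text
t: 26.95
ee_pos: [0.6641, -0.1843, 0.3555]
orientation: [0.0, 0.888, 0.461, -0.001]
force: [0.3, 0.2, -4.2]
grip_width: 0.0599
grip_force: 40.0
```

step_arm --targets '[[[0,0,0],[0,0,0.1],0.6],[[0,0,0],[0,0,0.28],0.6],[[0,0,0],[0,0,0.48],0.6],[[0,0,0],[0,0,0.68],0.6],[[0,0,0],[0,0,0.88],0.6],[[0,0,0],[0,0,1.0],0.6],[[0,0,0],[0,0,1.0],0.6]]'

```text
t: 27.65
ee_pos: [0.6633, -0.1815, 0.3558]
orientation: [-0.001, 0.976, 0.216, -0.001]
force: [0.0, -0.4, -5.2]
grip_width: 0.0602
grip_force: 40.0
```

step_arm --targets '[[[0,0,0],[0,0,0.1],0.6],[[0,0,0],[0,0,0.28],0.6],[[0,0,0],[0,0,0.48],0.6],[[0,0,0],[0,0,0.68],0.6],[[0,0,0],[0,0,0.8],0.6],[[0,0,0],[0,0,0.83],0.6],[[0,0,0],[0,0,0.83],0.6]]'

```text
t: 28.35
ee_pos: [0.6637, -0.1825, 0.3562]
orientation: [-0.0, 1.0, 0.001, -0.0]
force: [-0.5, -0.4, -4.7]
grip_width: 0.0596
grip_force: 40.0
```

```bash
python3 - <<'E'
from h import *
s=get_state();print(s["grip_width"],s["grip_force"],s["force"],s["torque"])
plan(.663,-.1835,.053,90)
cv2.imwrite("pics/r1.png",np.hstack([cv2.resize(grab_frame("side")[110:310,290:490],None,fx=2,fy=2,interpolation=2),cv2.resize(grab_frame("top")[70:270,230:430],None,fx=2,fy=2,interpolation=2)]))
for r in trace("side","red_pack"):
    e=r["extent"];w=p2w("side",[(e[0]+e[2]/2,e[1]+e[3]/2)],.18)[0];print(np.round(e),np.round(w,3))
    if np.linalg.norm(w[:2]-[.663,-.18])<.05: print(fitbox({"side":r["mask"]},.19-.03+.022,D["red"],[.663,-.1835,0]))
E
```

```text
0.05956518070947047 39.97503697872162 [-0.54869588 -0.39953611 -4.72940878] [0.00064424 0.13473656 0.03910981]
shift [-0.002  0.003  0.34 ] turn [-0.001  0.001  0.005]  alt [-2.000e-03 -2.000e-03 -5.995e+00] tcp [ 0.6637 -0.1825  0.3562] j7 -0.69
[260. 240.  61.  83.] [ 0.317 -0.315  0.18 ]
[383. 175.  68.  44.] [ 0.663 -0.195  0.18 ]
(array([ 0.66136715, -0.18406758,  0.01723687]), np.float64(0.30096375445212653))
[201. 186.  55.  32.] [ 0.279 -0.047  0.18 ]
```

View pics/r1.png

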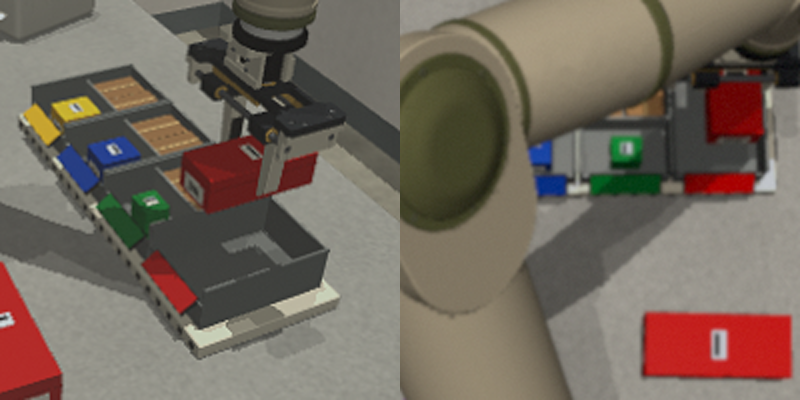

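The red carton is held level over the red bin, at side crop (250,175), lengthwise to the bin. Lowering.

step_arm --targets '[[[-0.001,0.003,0.08],[0,0,0.005],0.6],[[-0.001,0.003,0.16],[0,0,0.005],0.6],[[-0.001,0.003,0.23],[0,0,0.005],0.6],[[-0.001,0.003,0.28],[0,0,0.005],0.6],[[-0.001,0.003,0.31],[0,0,0.005],0.6],[[-0.001,0.003,0.327],[0,0,0.005],0.6],[[-0.001,0.003,0.334],[0,0,0.005],0.6],[[-0.001,0.003,0.338],[0,0,0.005],0.6],[[-0.001,0.003,0.338],[0,0,0.005],0.6]]'

```text
t: 29.4
ee_pos: [0.6639, -0.1845, 0.2219]
orientation: [0.0, 1.0, -0.001, 0.001]
force: [-0.4, 1.0, -4.7]
grip_width: 0.06
grip_force: 40.0
```

step_arm --targets '[[[0,0,0.001],[0,0,0],0.6],[[0,0,0.002],[0,0,0],0.6]]'

```text
t: 29.6
ee_pos: [0.6638, -0.1843, 0.2209]
orientation: [0.0, 1.0, -0.001, 0.0]
force: [-0.3, -0.5, -5.7]
grip_width: 0.0596
grip_force: 40.0
```

step_arm --targets '[[[0,0,0.0015],[0,0,0],0.6],[[0,0,0.003],[0,0,0],0.6],[[0,0,0.003],[0,0,0],0.6]]'

```text
t: 29.9
ee_pos: [0.6637, -0.1844, 0.22]
orientation: [-0.0, 1.0, -0.001, 0.0]
force: [-1.8, 3.0, 4.8]
grip_width: 0.0598
grip_force: 40.0
```

step_arm --targets '[[[0,0,0],[0,0,0],0.27],[[0,0,0],[0,0,0],0.27],[[0,0,0],[0,0,0],0.27],[[0,0,-0.03],[0,0,0],0.27],[[0,0,-0.1],[0,0,0],0.27],[[0,0,-0.2],[0,0,0],0.27],[[0,0,-0.3],[0,0,0],0.27],[[0,0,-0.4],[0,0,0],0.27],[[0,0,-0.5],[0,0,0],0.27],[[0,0,-0.5],[0,0,0],0.27]]'

```text
t: 30.9
ee_pos: [0.6639, -0.186, 0.4257]
orientation: [0.001, 1.0, -0.002, 0.004]
force: [-0.9, -0.4, -0.0]
grip_width: 0.0676
grip_force: 0.0
```

step_arm --targets '[[[-0.1,0,0],[0,0,0],0.27],[[-0.2,0,0],[0,0,0],0.27],[[-0.3,0,0],[0,0,0],0.27],[[-0.3,0,0],[0,0,0],0.27]]'

```text
t: 31.3
ee_pos: [0.5386, -0.1849, 0.4195]
orientation: [-0.001, 1.0, -0.004, -0.001]
force: [1.0, -0.9, 0.1]
grip_width: 0.068
grip_force: 0.0
```

```bash
python3 - <<'E'
from h import *
f=grab_frame("side");t=grab_frame("top")
cv2.imwrite("pics/f1.png",np.vstack([cv2.resize(f[100:300,200:500],None,fx=2,fy=1.5,interpolation=2),cv2.resize(t[80:270,165:465],None,fx=2,fy=1.5,interpolation=2)]))
for n in("code_scanner","tape_roll"):
    for r in trace("top",n)[:1]:
        e=r["extent"];print(n,np.round(p2w("top",[(e[0],e[1]),(e[0]+e[2],e[1]+e[3])],.04),3).tolist())
for r in trace("top","red_pack"):
    w=p2w("top",[(r["extent"][0]+r["extent"][2]/2,r["extent"][1]+r["extent"][3]/2)],.045)[0];print(np.round(w,3))
    if w[0]>.6: print(fitbox({"top":r["mask"]},.045,D["red"],[.663,-.1835,0]))
E
```

```text
tape_roll [[0.433, -0.323, 0.04], [0.328, -0.421, 0.04]]
[ 0.367 -0.184  0.045]
```

View pics/f1.png

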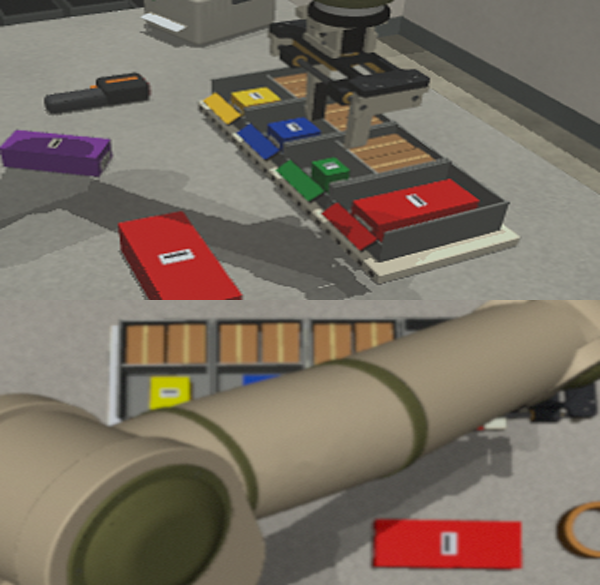

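The side view shows all four cartons upright and flat in their own colours' bins. Scanner and tape are where they were, and the gripper is clear of everything.

```bash
python3 -c "
from cell import finish_job
print(finish_job())"
```

```text
the job is handed in; nothing more can be done
None
```

All four cartons were taken from the top down (green, yellow, blue, red) and set down flat in their own colours' bins, the scanner and tape untouched, and the job was handed in at about 32 s; no verdict came back.

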